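# Turn the trolley wheel until its valve is at the top

## Task

The stock trolley's wheel is on the service stand, ready to be pumped up. Push its spokes round with the fingertips until the valve stem is straight up at the top of the wheel, at twelve o'clock, then leave the wheel standing still. Nothing needs to be grasped: do not touch the valve stem itself, and leave the bowl, spanner and jar where they are.

Things in the scene. Friction and masses are not known exactly. Their poses are not given: they have to be found in the camera images.
- stand: Dark steel stand fixed to the table, place and yaw differ each time. Foot 200 x 200 x 12 mm; one post 30 mm wide on the far side of the wheel (x +59 to +85 mm, top at 182 mm), none on the robot's side. Origin: centre of the foot's underside; x axis along the wheel's axle, away from the robot (within 0.35 rad of straight ahead), y to the robot's left, z up.
- axle (a point): Centre of the wheel on the axle, 155 mm above the table; fixed, axes as the stand's. The wheel is upright, square to the stand's x axis: black tyre 272 mm across, 32 mm wide; grey rim 34 mm wide, open inside radius 105 mm; black hub of radius 22 mm, 92 mm long; axle end of radius 8 mm reaches 54 mm towards the robot from the wheel's centre plane.
- wheel (a joint): Turn of the wheel, rad. 0 or any whole turn (6.283): valve straight up. Growing values turn it clockwise as seen from the robot's side (its top moves to the stand's -y). Starts at 1.9 to 4.38, that is 109 to 180 degrees from the top. Turns either way, over a full turn; stays where it is left: bearing drag 0.22 N m plus 0.06 N m per rad/s.
- spokes: Four grey blade spokes, 90 degrees apart, at 45, 135, 225 and 315 degrees from the valve; to be pushed. Each 10 mm thick, radius 22 to 105 mm; its front edge tapers from 44 mm before the wheel's centre plane at the hub to 17 mm at the rim (37 mm at radius 45), the back likewise. Origin at the wheel's centre, turning with it; z axis from axle to valve, x axis along the axle away from the robot.
- valve (a point): Middle of the valve stem, 92 mm from the axle, turning with the wheel; its z axis points from the axle outwards through the valve.
- stem: Valve stem, not to be touched: 10 mm thick brass tube with a 13 mm thick, 10 mm long black cap at its inner end, on the inside of the rim midway between two spokes, in the wheel's centre plane, reaching inwards from radius 108 to 74 mm. Origin at the wheel's centre; z axis from axle to valve.
- bowl: Bystander: white bowl of shell buttons, 120 mm across, 48 mm high, loose; origin under its centre.
- spanner: Bystander: steel spanner about 150 mm long lying on the table, loose; origin on its underside, near mid length, handle to its -x.
- jar: Bystander: closed jar, 52 mm across, 70 mm high, loose; origin under its centre.

How it is judged:
On the way:
1. a fingertip pushes a spoke and the wheel turns with it (contact force between the fingers and spokes above 0.3 N and (velocity of joint wheel above 0.03 rad/s or velocity of joint wheel below -0.03 rad/s)), for 0.05 s.
At the end, for the whole second after the job is handed in: The valve is at the top of the wheel, within 0.12 rad (7 degrees) of straight above the axle, the wheel stands still (under 0.05 rad/s), and bowl, spanner and jar are within 20 mm of where they were (angle between valve's own z axis and vertical below 0.12 rad and velocity of joint wheel between -0.05 and 0.05 rad/s and distance of each of bowl, spanner, jar from where it was at the start of the episode below 0.02 m); the robot touches nothing.
It fails at once if the valve stem is touched (over 1 N) (contact force between the arm and stem above 1 N).
It fails at once if the valve stem is touched by the fingers (over 1 N) (contact force between the fingers and stem above 1 N).
It fails at once if the bowl is pushed away or lifted (over 20 mm) (distance of bowl from where it was at the start of the episode above 0.02 m).
It fails at once if the spanner is pushed away or lifted (over 20 mm) (distance of spanner from where it was at the start of the episode above 0.02 m).
It fails at once if the jar is pushed away or lifted (over 20 mm) (distance of jar from where it was at the start of the episode above 0.02 m).
It also fails if it takes over 61 s, if anything falls off the work surface, if the arm or the gripper's body presses on something with over 40 N, if the wrist force passes 120 N, or if a joint passes its speed limit or range.

## Robot

A 6-joint arm with a two-finger parallel gripper is mounted at the origin on the work surface. World frame = base frame: x ahead of the robot, y to its left, z up, the work surface at z = 0. Lengths are in m, angles in rad, forces in N, time in s.
With the tool pointing down it reaches from about 0.35 to 0.975 m from the base axis. Payload 7.1 kg.
Tool frame: the origin (TCP) lies at the very end of the fingers, on their centre line; the grasp point (between the pads) lies 19 mm behind it; z points along the fingers, y is the line along which they close (so a half turn about z gives the same grasp; the last joint's range is limited). The gripper opens to 88 mm and grips with 3 to 60 N. Pads are 20 mm wide; open, the fingers measure 115 mm over their backs; the gripper's body (75 mm by 178 mm) begins 61 mm behind the grasp point.
Start: joints at [1.205, 0.423, 1.63, -0, 1.089, -0.019], TCP at [0.212, 0.588, 0.223] pointing down, gripper open.
Joint ranges: [-3, 3], [-0.9, 2.11], [0.09, 2.58], [-1.31, 4.45], [0.11, 2.69], [-2.54, 2.54]. Speed limits (rad/s): [2.39, 2.39, 3.01, 3.14, 3.14, 3.14].

## Interface

Orientations are given as a 3x3 rotation matrix whose columns are the frame's x, y, z axes.
In Python, from workcell import robot, eyes gives the robot as it stands.
- The arm moves only by the shell command python3 -m jog 'ROWS' [OPENING]. ROWS is a JSON object of lists of equal length, an entry for each row: "translation": the shift along the tool's x, y, z in m, a list of three; "turn": the turn, a rotation vector about the tool's x, y, z in degrees, a list of three. A call has 1 to 10 rows; each row is the pose to reach, as a shift and turn from the pose commanded when the call began, along the tool's axes at that moment; what a row does not reach only later rows make up. A row lasts 1/12 s, in which the tool goes at most 41.7 mm and 7.16 degrees, less where a joint would pass 70% of its speed; a pose out of reach is approached as far as the arm can. A call with a gripper value outside its range is refused whole. OPENING is the opening in per cent of the stroke, from 0 (shut) to 100 (fully open), set as the call begins (- or left out, the last holds). The fingers move at their own pace and stop on an object; the grip force is fixed at half the most. Time passes only in rows, so rows that repeat a pose let the fingers close. It gives the time, the measured TCP pose, the force and the opening at its end, in the units of the state.
- robot.sense(): the state, without advancing time (a new reading comes with each control period).
- eyes.camera(name): name is "scene" or "side" or "wrist"; returns the picture (384x512x3 uint8, red, green, blue); there is no depth.
- eyes.calibration(name): a dict with "intrinsics" (3x3 intrinsics, pixels), "T" (4x4, takes a point from camera to world coordinates); the wrist camera has in their place "mount" (4x4, takes a point from camera to tool coordinates, whose origin is the TCP and whose axes are the flange's). Camera axes: x right, y down, z forward; pixel columns grow to the right and rows downward; lengths in m; the calibration is good to about 2 mm. A picture is of the moment at which its call begins: read the wrist's pose just before it. calibration takes no time and is no camera call.
- robot.close_job(): hands the job in, once; it reports no verdict.
The state is a dict: "time_s": time; "joints": joint angles; "qvel": joint speeds; "tau": joint torques, N m; "tcp_pos": TCP position; "ee_rot": TCP orientation; "force": force on the tool from outside, world axes, zero at the start; "ft_torque": the same for the moment, N m; "width": opening from 0.0 (shut) to 1.0 (fully open).
Only numpy, scipy, OpenCV 4.12 (cv2) and the standard library are available. Lean on these libraries where they do the work, as an engineer would, in place of code of your own. Each camera call takes 0.05 s, during which the arm holds its last target. There are 200 camera calls.

## Working session

There is one attempt and no reset: what is moved stays moved. The work goes in short steps, Python scripts to look and compute and a shell command to move; the robot and the scene stay as the last step left them, time stands still between calls to the robot, and variables do not carry over. Pictures are saved under pics/ and viewed, on a budget of 10 in all, crops included, one or two more only if the job needs it, and the job is handed in when it is done.

```bash
mkdir -p pics; ls
python3 - <<'E'
from workcell import robot, eyes
import cv2, numpy as np
for n in("scene","side"):
    im=eyes.camera(n); cv2.imwrite(f"pics/{n}0.png",im[:,:,::-1]); c=eyes.calibration(n); print(n,np.round(c["intrinsics"],1).tolist(),np.round(c["T"],3).tolist())
c=eyes.calibration("wrist");print(np.round(c["mount"],3).tolist())
s=robot.sense();print(s["time_s"],s["tcp_pos"],np.round(s["ee_rot"],3).tolist(),s["width"])
E
```

```text
pics
scene [[438.9, 0.0, 257.8], [0.0, 438.9, 189.2], [0.0, 0.0, 1.0]] [[0.454, 0.692, -0.562, 1.288], [0.891, -0.359, 0.278, -0.325], [-0.009, -0.626, -0.779, 1.122], [0.0, 0.0, 0.0, 1.0]]
side [[361.9, 0.0, 254.4], [0.0, 361.9, 184.2], [0.0, 0.0, 1.0]] [[0.998, -0.06, 0.035, 0.541], [-0.066, -0.654, 0.754, -0.727], [-0.022, -0.754, -0.656, 0.823], [0.0, 0.0, 0.0, 1.0]]
[[-0.0, -0.968, -0.253, 0.068], [1.0, -0.001, 0.0, 0.001], [-0.0, -0.253, 0.968, -0.162], [0.0, 0.0, 0.0, 1.0]]
0.1 [0.21224249 0.58731706 0.22197917] [[-0.94, 0.34, -0.001], [0.34, 0.94, -0.001], [0.0, -0.001, -1.0]] 0.9997722159930251
```

View pics/scene0.png

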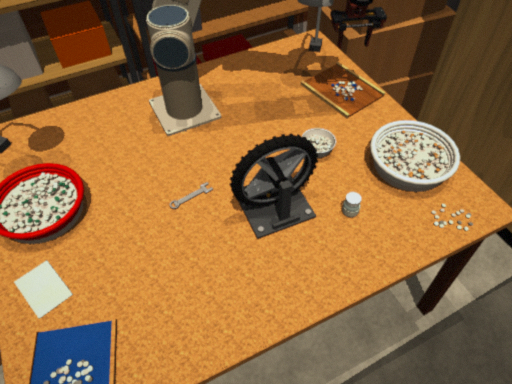

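View pics/side0.png

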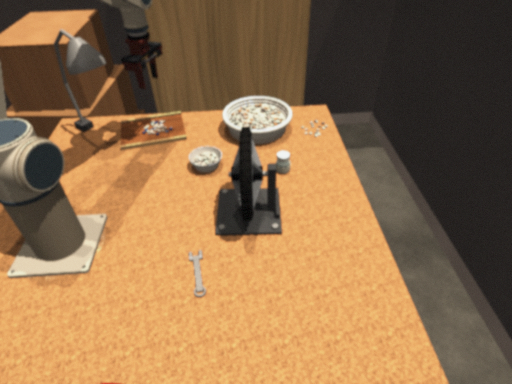

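Run:
```python
import cv2, numpy as np
a=cv2.imread("pics/scene0.png")[125:245,220:330]; b=cv2.imread("pics/side0.png")[120:240,195:305]
z=lambda i:cv2.convertScaleAbs(cv2.resize(i,(400,436),interpolation=cv2.INTER_CUBIC),alpha=2.2,beta=10)
cv2.imwrite("pics/crop0.png",np.hstack([z(a),z(b)]))
```

```text
(no output)
```

View pics/crop0.png

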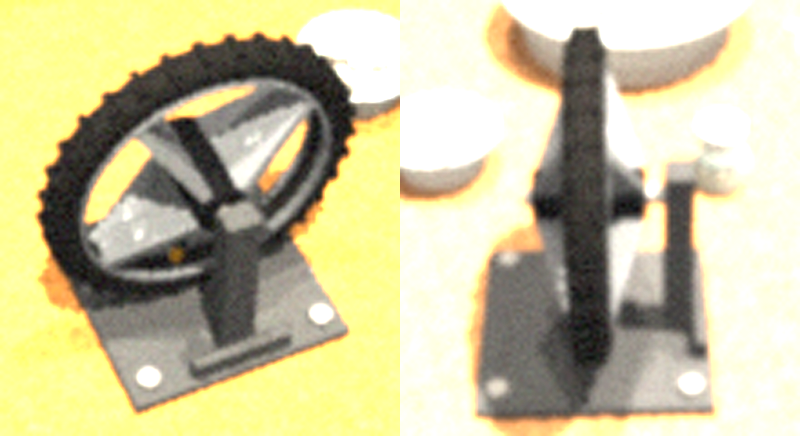

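```bash
cat > h.py <<'E'
from workcell import robot, eyes
import cv2, numpy as np
def proj(n,P):
    c=eyes.calibration(n); T=np.linalg.inv(c["T"]); P=np.atleast_2d(P)@T[:3,:3].T+T[:3,3]
    q=P@c["intrinsics"].T; return q[:,:2]/q[:,2:]
def ray(n,uv,z):
    c=eyes.calibration(n); d=c["T"][:3,:3]@np.linalg.inv(c["intrinsics"])@[*uv,1]; o=c["T"][:3,3]
    return o+d*(z-o[2])/d[2]
def world(p,P):  # stand frame -> world
    x,y,a=p; c,s=np.cos(a),np.sin(a); return np.atleast_2d(P)@np.array([[c,-s,0],[s,c,0],[0,0,1]]).T+[x,y,0]
def wheelpt(r,phi,x=0): # phi clockwise from top seen from robot
    return [x,-r*np.sin(phi),0.155+r*np.cos(phi)]
E
python3 - <<'E'
from h import *
from scipy.optimize import least_squares
obs=[("scene",(258,238),(.1,.1,0)),("scene",(315.4,216),(.1,-.1,0)),
("side",(216.5,233.9),(-.1,-.1,0)),("side",(280.8,233),(.1,-.1,0)),("side",(219.8,190),(-.1,.1,.012)),("side",(276.7,189.6),(.1,.1,.012))]
# scene looks toward -x: image right = +y? use assignment check
best=None
for flip in (1,-1):
    def f(p): return np.concatenate([proj(n,world(p,[P[0],P[1]*(flip if n=="scene" else 1),P[2]]))[0]-uv for n,uv,P in obs])
    r=least_squares(f,[.7,0,0]); print(flip,r.cost,r.x,np.round(r.fun,1))
    if best is None or r.cost<best.cost: best=r
p=best.x; np.save("p.npy",p)
a=cv2.imread("pics/scene0.png");
print("axle",world(p,[0,0,.155]))
for phi in np.arange(1.9,4.4,.1): print(round(phi,1),np.round(proj("scene",world(p,wheelpt(.09,phi)))[0]),end=";")
for n,uv in [("side",(205,170)),("side",(284,170)),("side",(197,272)),("scene",(319,152)),("scene",(351,213)),("scene",(190,196))]: print(n,uv,np.round(ray(n,uv,0),3))
E
```

```text
1 3814.23931536539 [0.55239105 0.08757689 0.10958119] [ 58.  -27.4 -52.2  24.5   2.4   6.    4.1  -3.   -7.3   2.2  -5.6  -5.3]
-1 13.405828879601176 [ 0.5561121   0.09023655 -0.05012871] [-0.7  1.4  0.5  0.8 -1.8  1.6  0.8  0.7 -1.5 -2.   0.7 -3.2]
axle [[0.5561121  0.09023655 0.155     ]]
1.9 [248. 188.];2.0 [249. 189.];2.1 [250. 191.];2.2 [252. 192.];2.3 [253. 192.];2.4 [255. 193.];2.5 [257. 193.];2.6 [260. 194.];2.7 [262. 194.];2.8 [265. 194.];2.9 [267. 193.];3.0 [270. 193.];3.1 [272. 192.];3.2 [275. 191.];3.3 [278. 190.];3.4 [280. 188.];3.5 [283. 187.];3.6 [285. 185.];3.7 [288. 184.];3.8 [290. 182.];3.9 [292. 180.];4.0 [294. 178.];4.1 [296. 176.];4.2 [297. 174.];4.3 [298. 171.];4.4 [300. 169.];side (205, 170) [0.411 0.312 0.   ]
side (284, 170) [ 0.697  0.286 -0.   ]
side (197, 272) [ 0.405 -0.131  0.   ]
scene (319, 152) [0.429 0.341 0.   ]
scene (351, 213) [0.699 0.29  0.   ]
scene (190, 196) [ 0.403 -0.134  0.   ]
```

```bash
cat >> h.py <<'E'
from scipy.spatial.transform import Rotation as Ro
p=np.load("p.npy")
def target(P,pitch):
    """tool pose: TCP at stand-frame point P, fingers pointing along stand x, pitched down (deg)"""
    a=np.radians(pitch); l=np.array([0,1,0]); z=np.array([np.cos(a),0,-np.sin(a)])
    R=np.column_stack([np.cross(l,z),l,z]); W=world([0,0,p[2]],R.T).T
    return world(p,P)[0],W
def rel(P,pitch):
    s=robot.sense(); t,W=target(P,pitch); R=np.array(s["ee_rot"])
    print("shift",np.round(R.T@(t-s["tcp_pos"]),4),"turn",np.round(Ro.from_matrix(R.T@W).as_rotvec(degrees=True),2))
E
python3 - <<'E'
from h import *
P=np.array(wheelpt(.0,2.5,-.20))+[0,-.03,.07]
print(target(P,40)[0]); rel(P,40)
E
```

```text
[0.35486011 0.07029578 0.225     ]
shift [-0.3099 -0.4378 -0.0024] turn [ -7.49 -49.64 -15.87]
```

```bash
python3 -m jog '{"translation":[[-0.02,-0.04,0],[-0.06,-0.08,0],[-0.1,-0.12,0],[-0.13,-0.16,0],[-0.16,-0.2,0],[-0.19,-0.24,0],[-0.22,-0.28,0],[-0.25,-0.32,0],[-0.28,-0.36,0],[-0.3,-0.4,0]],"turn":[[0,0,0],[0,0,0],[-1,-6,-2],[-2,-12,-4],[-3,-18,-6],[-4,-24,-8],[-5,-30,-10],[-6,-37,-12],[-7,-44,-14],[-7.5,-49.6,-15.9]]}' 0
python3 - <<'E'
from h import *
P=np.array(wheelpt(.0,2.5,-.20))+[0,-.03,.07]
rel(P,40); print(robot.sense()["joints"])
E
```

```text
time_s: 0.93
tcp_pos: [0.3294, 0.2155, 0.23]
ee_rot: [[-0.684, 0.071, 0.726], [0.053, 0.997, -0.047], [-0.727, 0.006, -0.686]]
force: [1.4, -0.3, 0.5]
width: 0.277
shift [-0.0215 -0.1431  0.0288] turn [-0.66 -3.33 -1.04]
[ 1.09699154  0.03611486  2.45425212 -1.29882403  0.76558242  0.64705691]
```

```bash
python3 -m jog '{"translation":[[-0.005,-0.03,0.005],[-0.01,-0.06,0.01],[-0.015,-0.09,0.02],[-0.02,-0.12,0.025],[-0.0215,-0.143,0.029],[-0.0215,-0.143,0.029],[-0.0215,-0.143,0.029],[-0.0215,-0.143,0.029]],"turn":[[0,0,0],[0,0,0],[0,-1,0],[0,-2,0],[-0.7,-3.3,-1],[-0.7,-3.3,-1],[-0.7,-3.3,-1],[-0.7,-3.3,-1]]}' 0
python3 - <<'E'
from h import *
P=np.array(wheelpt(.0,2.5,-.20))+[0,-.03,.07]
rel(P,40); s=robot.sense();print(s["joints"])
im=eyes.camera("wrist"); cv2.imwrite("pics/w1.png",im[:,:,::-1]); np.savez("w1.npz",t=s["tcp_pos"],R=s["ee_rot"])
cv2.imwrite("pics/w1b.png",cv2.convertScaleAbs(cv2.resize(im[:,:,::-1],(800,600),interpolation=2),alpha=1.8,beta=15))
E
```

```text
time_s: 1.6
tcp_pos: [0.3512, 0.0752, 0.2644]
ee_rot: [[-0.676, 0.059, 0.734], [0.038, 0.998, -0.046], [-0.736, -0.003, -0.677]]
force: [-0.4, -1.2, 0.3]
width: 0.007
shift [ 0.0263 -0.0045  0.0296] turn [-0.52 -2.63 -0.21]
[ 0.54712355 -0.29091718  2.58088744 -1.31057474  0.45093603  0.14956126]
```

View pics/w1b.png

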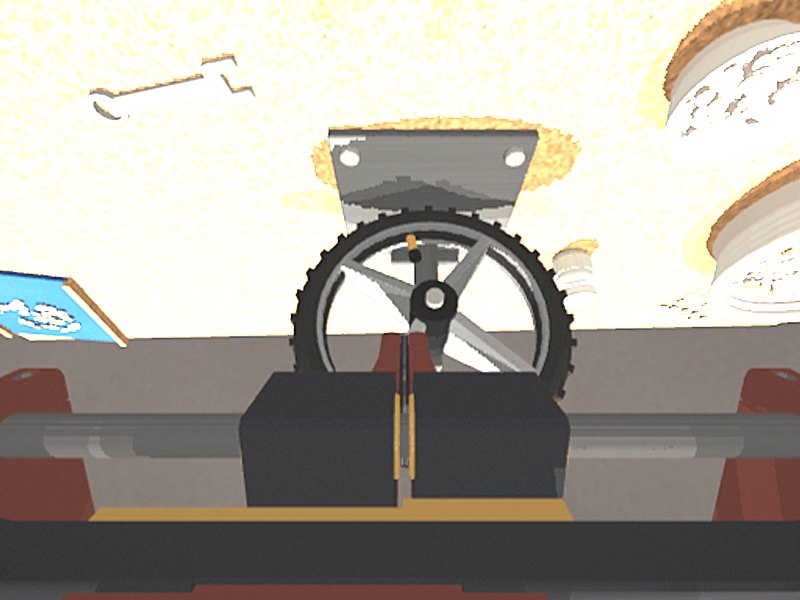

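```bash
cat >> h.py <<'E'
def wproj(P,t,R):
    c=eyes.calibration("wrist"); T=np.eye(4);T[:3,:3]=R;T[:3,3]=t; T=np.linalg.inv(T@c["mount"])
    K=c.get("intrinsics"); K=K if K is not None else eyes.calibration("scene")["intrinsics"]
    q=(np.atleast_2d(P)@T[:3,:3].T+T[:3,3])@np.array(K).T; return q[:,:2]/q[:,2:]
E
python3 - <<'E'
from h import *
print(eyes.calibration("wrist").keys())
d=np.load("w1.npz"); f=800/512
g=lambda P:np.round(wproj(world(p,P),d["t"],d["R"])*f)
print("axle end",g([-.054,0,.155]),"tyre top/bot/left/right",g([wheelpt(.136,k*np.pi/2,-.016) for k in range(4)]).tolist())
for ph in np.arange(2.6,3.2,.1): print(ph,g([wheelpt(.105,ph),wheelpt(.079,ph),wheelpt(.1,ph-.785,-.017),wheelpt(.1,ph+.785,-.017)]).tolist())
E
```

```text
dict_keys(['intrinsics', 'mount'])
axle end [[435. 294.]] tyre top/bot/left/right [[438.0, 469.0], [289.0, 314.0], [429.0, 201.0], [577.0, 313.0]]
2.6 [[379.0, 245.0], [391.0, 262.0], [332.0, 291.0], [453.0, 229.0]]
2.7 [[388.0, 241.0], [398.0, 259.0], [336.0, 282.0], [462.0, 232.0]]
2.8000000000000003 [[397.0, 238.0], [405.0, 257.0], [340.0, 274.0], [471.0, 235.0]]
2.9000000000000004 [[406.0, 235.0], [412.0, 255.0], [346.0, 266.0], [480.0, 238.0]]
3.0000000000000004 [[415.0, 234.0], [419.0, 254.0], [352.0, 259.0], [488.0, 243.0]]
3.1000000000000005 [[425.0, 233.0], [426.0, 253.0], [358.0, 253.0], [497.0, 248.0]]
3.2000000000000006 [[434.0, 233.0], [434.0, 253.0], [366.0, 247.0], [504.0, 254.0]]
```

Run:
```python
from h import *
P=np.array(wheelpt(.055,1.35,-.09)); print(target(P,65)[0]); rel(P,65)
```

```text
[0.46353614 0.04114887 0.16704537]
shift [-0.006  -0.028   0.1499] turn [-0.41 22.33 -0.17]
```

```bash
python3 -m jog '{"translation":[[0,0,0],[0,-0.01,0.02],[0,-0.02,0.05],[-0.003,-0.028,0.08],[-0.006,-0.028,0.11],[-0.006,-0.028,0.13],[-0.006,-0.028,0.15],[-0.006,-0.028,0.15],[-0.006,-0.028,0.15]],"turn":[[-0.4,6,-0.2],[-0.4,12,-0.2],[-0.4,18,-0.2],[-0.4,22.3,-0.2],[-0.4,22.3,-0.2],[-0.4,22.3,-0.2],[-0.4,22.3,-0.2],[-0.4,22.3,-0.2],[-0.4,22.3,-0.2]]}' 0
python3 - <<'E'
from h import *
P=np.array(wheelpt(.055,1.35,-.09)); rel(P,65); print(robot.sense()["joints"])
E
```

```text
time_s: 2.4
tcp_pos: [0.4669, 0.0424, 0.1625]
ee_rot: [[-0.908, 0.047, 0.417], [0.043, 0.999, -0.02], [-0.417, -0.0, -0.909]]
force: [-0.2, 0.8, -0.1]
width: 0.006
shift [ 0.0012 -0.0014 -0.0055] turn [ 0.04 -0.34  0.15]
[ 0.10815352  0.16612106  2.28744331 -0.24645306  0.27003635 -1.19153716]
```

Run:
```python
from h import *
rel(np.array(wheelpt(.055,1.35,-.028)),65)
```

```text
shift [-0.0552 -0.0016  0.0204] turn [ 0.04 -0.34  0.15]
```

```bash
python3 -m jog '{"translation":[[-0.015,-0.0015,0.001],[-0.03,-0.0015,0.008],[-0.045,-0.0015,0.015],[-0.055,-0.0015,0.0205],[-0.055,-0.0015,0.0205],[-0.055,-0.0015,0.0205]],"turn":[[0,-0.3,0],[0,-0.3,0],[0,-0.3,0],[0,-0.3,0],[0,-0.3,0],[0,-0.3,0]]}' 0
python3 - <<'E'
from h import *
rel(np.array(wheelpt(.055,1.35,-.028)),65); s=robot.sense(); print(s["joints"])
im=eyes.camera("wrist"); np.savez("w2.npz",t=s["tcp_pos"],R=s["ee_rot"])
cv2.imwrite("pics/w2b.png",cv2.convertScaleAbs(cv2.resize(im[:,:,::-1],(800,600),interpolation=2),alpha=1.8,beta=15))
R=s["ee_rot"]; S=world([0,0,p[2]],np.eye(3)) # rows: stand axes in world
P0=world(p,wheelpt(.055,1.35,-.028))[0]
for ph in np.arange(1.35,-1.7,-.15): print(round(ph,2),np.round(R.T@(world(p,wheelpt(.055,ph,-.028))[0]-P0),3).tolist())
E
```

```text
time_s: 2.9
tcp_pos: [0.5214, 0.0376, 0.1713]
ee_rot: [[-0.903, 0.048, 0.426], [0.043, 0.999, -0.021], [-0.427, -0.001, -0.904]]
force: [0.2, -0.1, 0.5]
width: 0.003
shift [-0.0018  0.0006  0.0056] turn [0.02 0.25 0.13]
[ 0.08245418  0.21928679  2.18328572 -0.18680953  0.30673973 -1.27473614]
1.35 [0.0, 0.0, 0.0]
1.2 [-0.003, 0.002, -0.007]
1.05 [-0.007, 0.006, -0.014]
0.9 [-0.009, 0.011, -0.02]
0.75 [-0.012, 0.016, -0.025]
0.6 [-0.014, 0.023, -0.03]
0.45 [-0.016, 0.03, -0.034]
0.3 [-0.017, 0.037, -0.037]
0.15 [-0.018, 0.045, -0.038]
0.0 [-0.018, 0.054, -0.039]
-0.15 [-0.018, 0.062, -0.038]
-0.3 [-0.017, 0.07, -0.037]
-0.45 [-0.016, 0.078, -0.034]
-0.6 [-0.014, 0.085, -0.03]
-0.75 [-0.012, 0.091, -0.025]
-0.9 [-0.01, 0.097, -0.02]
-1.05 [-0.007, 0.101, -0.014]
-1.2 [-0.004, 0.105, -0.007]
-1.35 [-0.0, 0.107, 0.0]
-1.5 [0.003, 0.109, 0.007]
-1.65 [0.007, 0.109, 0.015]
```

View pics/w2b.png

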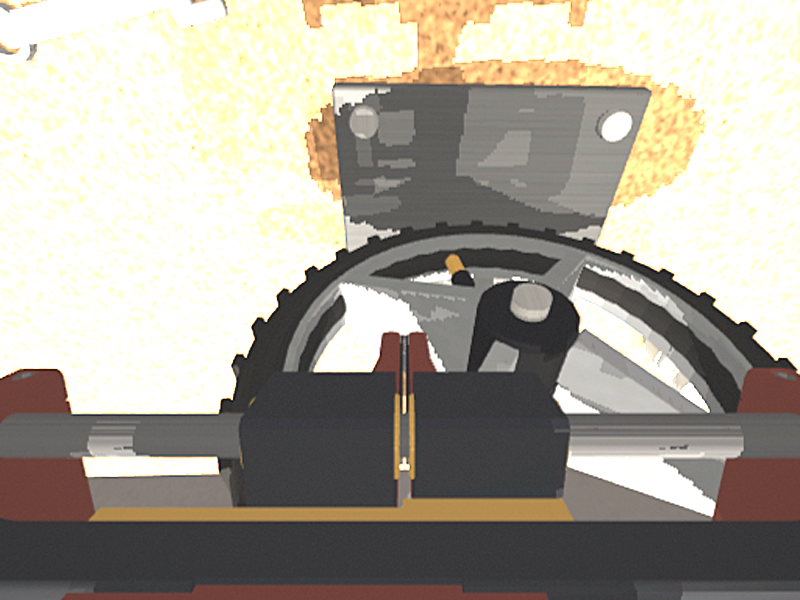

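```bash
python3 -m jog '{"translation":[[-0.005,0.002,-0.002],[-0.009,0.006,-0.009],[-0.011,0.011,-0.015],[-0.014,0.016,-0.020],[-0.016,0.023,-0.025],[-0.018,0.030,-0.029],[-0.019,0.037,-0.032],[-0.020,0.045,-0.033],[-0.020,0.054,-0.034],[-0.020,0.054,-0.034]],"turn":[[0,0,0],[0,0,0],[0,0,0],[0,0,0],[0,0,0],[0,0,0],[0,0,0],[0,0,0],[0,0,0],[0,0,0]]}' 0
python3 - <<'E'
from h import *
rel(np.array(wheelpt(.055,0,-.028)),65); s=robot.sense(); print(s["joints"])
im=eyes.camera("wrist"); np.savez("w3.npz",t=s["tcp_pos"],R=s["ee_rot"])
cv2.imwrite("pics/w3b.png",cv2.convertScaleAbs(cv2.resize(im[:,:,::-1],(800,600),interpolation=2),alpha=1.8,beta=15))
R=s["ee_rot"]
P0=world(p,wheelpt(.055,0,-.028))[0]
for ph in np.arange(0,-1.7,-.15): print(round(ph,2),np.round(R.T@(world(p,wheelpt(.055,ph,-.028))[0]-P0),3).tolist())
E
```

```text
time_s: 3.78
tcp_pos: [0.5299, 0.0916, 0.2131]
ee_rot: [[-0.901, 0.049, 0.431], [0.044, 0.999, -0.02], [-0.432, 0.001, -0.902]]
force: [0.5, 0.3, 0.4]
width: 0.007
shift [ 0.0029 -0.      0.0021] turn [0.07 0.59 0.04]
[ 0.21306688  0.16358562  2.11960993 -0.26495885  0.43842565 -1.09225623]
0.0 [0.0, 0.0, 0.0]
-0.15 [0.0, 0.008, 0.001]
-0.3 [0.001, 0.016, 0.002]
-0.45 [0.002, 0.024, 0.005]
-0.6 [0.004, 0.031, 0.009]
-0.75 [0.006, 0.037, 0.013]
-0.9 [0.009, 0.043, 0.019]
-1.05 [0.012, 0.048, 0.025]
-1.2 [0.015, 0.051, 0.032]
-1.35 [0.019, 0.054, 0.039]
-1.5 [0.022, 0.055, 0.046]
-1.65 [0.026, 0.055, 0.054]
```

View pics/w3b.png

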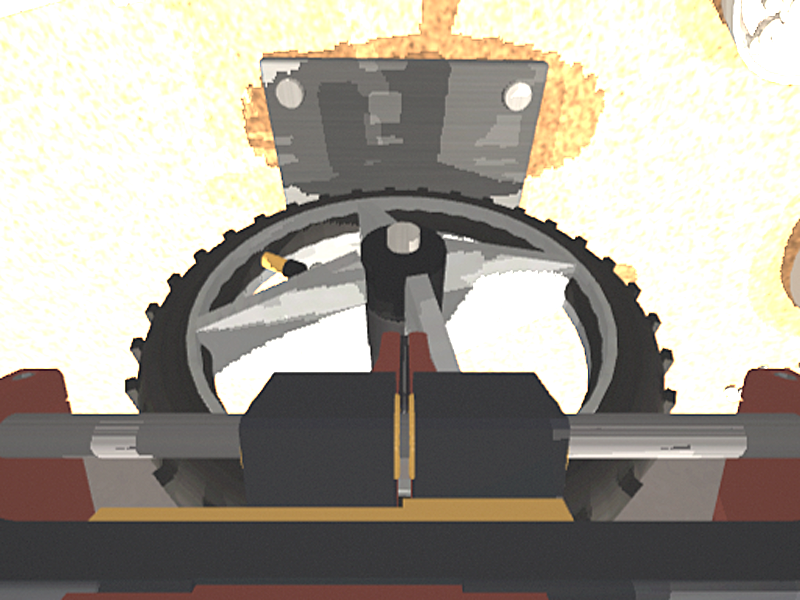

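```bash
python3 -m jog '{"translation":[[0.003,0.008,0.003],[0.004,0.016,0.004],[0.005,0.024,0.007],[0.007,0.031,0.011],[0.008,0.037,0.015],[0.010,0.043,0.020],[0.013,0.048,0.026],[0.016,0.051,0.033],[0.019,0.054,0.039],[0.019,0.054,0.039]],"turn":[[0,0,0],[0,0.6,0],[0,0.6,0],[0,0.6,0],[0,0.6,0],[0,0.6,0],[0,0.6,0],[0,0.6,0],[0,0.6,0],[0,0.6,0]]}' 0
python3 - <<'E'
from h import *
rel(np.array(wheelpt(.055,-1.35,-.028)),65); s=robot.sense(); print(s["joints"])
im=eyes.camera("wrist"); np.savez("w4.npz",t=s["tcp_pos"],R=s["ee_rot"])
cv2.imwrite("pics/w4b.png",cv2.convertScaleAbs(cv2.resize(im[:,:,::-1],(800,600),interpolation=2),alpha=1.8,beta=15))
E
```

```text
time_s: 4.67
tcp_pos: [0.5307, 0.1442, 0.1676]
ee_rot: [[-0.907, 0.05, 0.418], [0.045, 0.999, -0.021], [-0.419, -0.0, -0.908]]
force: [0.5, 0.2, -0.3]
width: 0.003
shift [0.0002 0.001  0.0005] turn [-0.01 -0.24  0.02]
[ 0.33168073  0.27322991  2.11176911 -0.42970848  0.38429989 -0.81983231]
```

View pics/w4b.png

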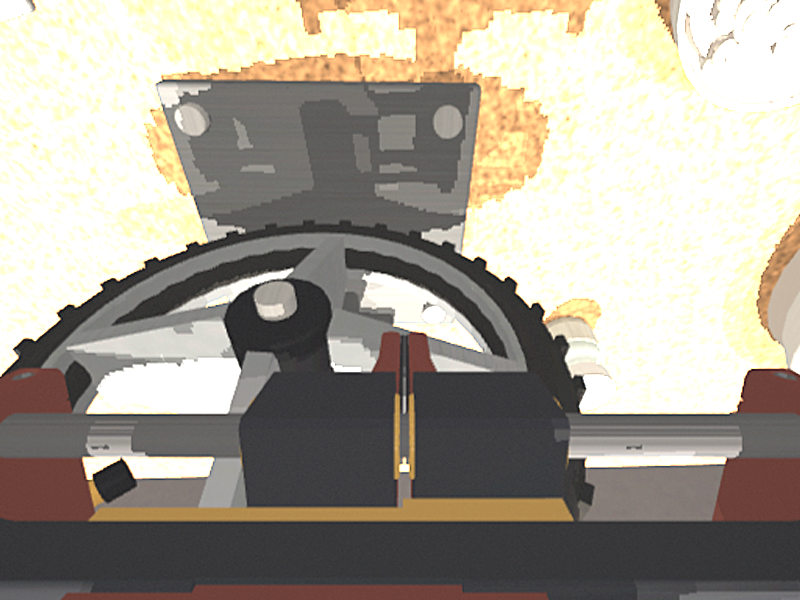

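Run:
```python
from h import *
d=np.load("w4.npz"); f=800/512
g=lambda P:np.round(wproj(world(p,P),d["t"],d["R"])*f)
print("axle end",g([-.054,0,.155]))
for ph in np.arange(.4,1.5,.1): print(round(ph,1),"capend",g(wheelpt(.079,ph)),"spokes",g([wheelpt(.1,ph+k*np.pi/2-.785,-.018) for k in range(4)]).tolist())
```

```text
axle end [[272. 288.]]
0.4 capend [[165. 538.]] spokes [[350.0, 588.0], [29.0, 421.0], [260.0, 241.0], [479.0, 297.0]]
0.5 capend [[149. 527.]] spokes [[315.0, 602.0], [37.0, 400.0], [277.0, 239.0], [488.0, 309.0]]
0.6 capend [[136. 515.]] spokes [[278.0, 612.0], [47.0, 381.0], [293.0, 237.0], [496.0, 322.0]]
0.7 capend [[126. 502.]] spokes [[241.0, 618.0], [59.0, 364.0], [308.0, 236.0], [502.0, 336.0]]
0.8 capend [[118. 487.]] spokes [[204.0, 620.0], [72.0, 347.0], [324.0, 235.0], [507.0, 352.0]]
0.9 capend [[113. 473.]] spokes [[168.0, 617.0], [86.0, 332.0], [339.0, 236.0], [510.0, 369.0]]
1.0 capend [[110. 457.]] spokes [[135.0, 610.0], [101.0, 318.0], [354.0, 237.0], [511.0, 387.0]]
1.1 capend [[109. 442.]] spokes [[105.0, 598.0], [117.0, 305.0], [369.0, 239.0], [509.0, 406.0]]
1.2 capend [[111. 427.]] spokes [[80.0, 584.0], [133.0, 294.0], [384.0, 242.0], [505.0, 427.0]]
1.3 capend [[115. 412.]] spokes [[58.0, 566.0], [149.0, 284.0], [398.0, 246.0], [497.0, 448.0]]
1.4 capend [[120. 398.]] spokes [[42.0, 546.0], [166.0, 274.0], [411.0, 251.0], [486.0, 470.0]]
```

Run:
```python
from h import *
for a in [(.055,-1.35,-.09),(.05,.7,-.09),(.05,.7,-.028),(.05,.5,-.028),(.05,.3,-.028),(.05,.15,-.028),(.05,0,-.028),(.05,-.15,-.028),(.05,-.3,-.028),(.05,-.45,-.028)]: print(a,end=" ");rel(np.array(wheelpt(*a)),65)
```

```text
(0.055, -1.35, -0.09) shift [ 0.0569  0.001  -0.0251] turn [ 0.01 -0.21  0.02]
(0.05, 0.7, -0.09) shift [ 0.046  -0.0848 -0.0489] turn [ 0.01 -0.21  0.02]
(0.05, 0.7, -0.028) shift [-0.0103 -0.0849 -0.0229] turn [ 0.01 -0.21  0.02]
(0.05, 0.5, -0.028) shift [-0.0127 -0.0766 -0.028 ] turn [ 0.01 -0.21  0.02]
(0.05, 0.3, -0.028) shift [-0.0143 -0.0674 -0.0316] turn [ 0.01 -0.21  0.02]
(0.05, 0.15, -0.028) shift [-0.015  -0.0601 -0.0331] turn [ 0.01 -0.21  0.02]
(0.05, 0, -0.028) shift [-0.0152 -0.0527 -0.0336] turn [ 0.01 -0.21  0.02]
(0.05, -0.15, -0.028) shift [-0.015  -0.0452 -0.0331] turn [ 0.01 -0.21  0.02]
(0.05, -0.3, -0.028) shift [-0.0143 -0.0379 -0.0316] turn [ 0.01 -0.21  0.02]
(0.05, -0.45, -0.028) shift [-0.0132 -0.0309 -0.0291] turn [ 0.01 -0.21  0.02]
```

```bash
python3 -m jog '{"translation":[[0.028,0.001,-0.012],[0.057,0.001,-0.025],[0.057,0.001,-0.025],[0.054,-0.025,-0.034],[0.050,-0.055,-0.042],[0.046,-0.085,-0.049],[0.046,-0.085,-0.049],[0.020,-0.085,-0.037],[-0.005,-0.085,-0.025],[-0.0105,-0.085,-0.023]],"turn":[[0,0,0],[0,0,0],[0,0,0],[0,0,0],[0,0,0],[0,0,0],[0,0,0],[0,0,0],[0,0,0],[0,0,0]]}' 0
python3 - <<'E'
from h import *
rel(np.array(wheelpt(.05,.7,-.028)),65); print(robot.sense()["joints"])
E
```

```text
time_s: 5.55
tcp_pos: [0.5317, 0.059, 0.1956]
ee_rot: [[-0.904, 0.051, 0.424], [0.047, 0.999, -0.021], [-0.425, 0.001, -0.905]]
force: [0.1, 0.2, -0.3]
width: 0.005
shift [ 0.0057  0.0002 -0.0001] turn [ 0.03  0.13 -0.09]
[ 0.13262062  0.1900552   2.13816419 -0.20371625  0.38829983 -1.21451723]
```

```bash
python3 -m jog '{"translation":[[0,0,0],[-0.0024,0.008,-0.005],[-0.004,0.0175,-0.0087],[-0.0047,0.0248,-0.0102],[-0.0049,0.032,-0.0107],[-0.0047,0.0365,-0.0104],[-0.0045,0.041,-0.0100],[-0.0043,0.044,-0.0093],[-0.004,0.047,-0.0087],[-0.004,0.047,-0.0087]],"turn":[[0,0,0],[0,0,0],[0,0,0],[0,0,0],[0,0,0],[0,0,0],[0,0,0],[0,0,0],[0,0,0],[0,0,0]]}' 0
python3 - <<'E'
from h import *
rel(np.array(wheelpt(.05,-.3,-.028)),65); rel(np.array(wheelpt(.05,-.45,-.028)),65); s=robot.sense()
im=eyes.camera("wrist"); np.savez("w5.npz",t=s["tcp_pos"],R=s["ee_rot"])
cv2.imwrite("pics/w5b.png",cv2.convertScaleAbs(cv2.resize(im[:,:,::-1],(800,600),interpolation=2),alpha=1.8,beta=15))
f=800/512
g=lambda P:np.round(wproj(world(p,P),s["tcp_pos"],s["ee_rot"])*f)
print("axle end",g([-.054,0,.155]))
for ph in np.arange(-.3,.6,.1): print(round(ph,1),"spokes",g([wheelpt(.1,ph+k*np.pi/2-.785,-.018) for k in range(4)]).tolist())
E
```

```text
time_s: 6.38
tcp_pos: [0.5276, 0.1061, 0.2025]
ee_rot: [[-0.907, 0.05, 0.417], [0.045, 0.999, -0.022], [-0.418, -0.001, -0.909]]
force: [-1.3, -2.3, -0.7]
width: 0.006
shift [-0.0013  0.0004  0.0003] turn [-0.04 -0.3   0.03]
shift [-0.0001  0.0073  0.0027] turn [-0.04 -0.3   0.03]
axle end [[372. 244.]]
-0.3 spokes [[572.0, 371.0], [233.0, 461.0], [235.0, 253.0], [450.0, 219.0]]
-0.2 spokes [[566.0, 387.0], [214.0, 448.0], [248.0, 245.0], [463.0, 223.0]]
-0.1 spokes [[558.0, 403.0], [199.0, 434.0], [261.0, 239.0], [476.0, 228.0]]
0.0 spokes [[546.0, 419.0], [187.0, 418.0], [274.0, 233.0], [489.0, 233.0]]
0.1 spokes [[531.0, 434.0], [177.0, 403.0], [287.0, 227.0], [501.0, 239.0]]
0.2 spokes [[513.0, 448.0], [172.0, 387.0], [301.0, 223.0], [513.0, 245.0]]
0.3 spokes [[492.0, 461.0], [168.0, 371.0], [315.0, 219.0], [524.0, 253.0]]
0.4 spokes [[469.0, 472.0], [168.0, 356.0], [329.0, 216.0], [535.0, 261.0]]
0.5 spokes [[443.0, 482.0], [170.0, 341.0], [343.0, 214.0], [544.0, 271.0]]
```

View pics/w5b.png

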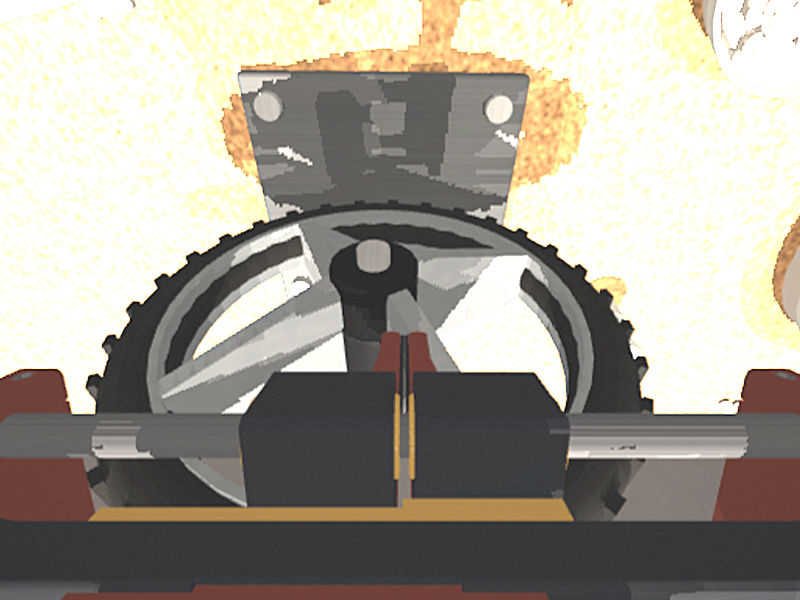

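```bash
python3 -m jog '{"translation":[[0.0004,0.002,0.0006],[0.0007,0.004,0.0012],[0.0010,0.006,0.002],[0.0014,0.008,0.0028],[0.0017,0.0095,0.0035],[0.002,0.0107,0.0041],[0.002,0.0107,0.0041],[0.002,0.0107,0.0041]],"turn":[[0,0,0],[0,0,0],[0,0,0],[0,0,0],[0,0,0],[0,0,0],[0,0,0],[0,0,0]]}' 0
python3 - <<'E'
from h import *
s=robot.sense()
for a in [(.05,-.53,-.028),(.05,-.1,-.028),(.05,-.1,-.15)]: rel(np.array(wheelpt(*a)),65)
im=eyes.camera("wrist"); np.savez("w6.npz",t=s["tcp_pos"],R=s["ee_rot"]); cv2.imwrite("pics/w6.png",im[:,:,::-1])
E
```

```text
time_s: 7.1
tcp_pos: [0.5288, 0.1164, 0.1983]
ee_rot: [[-0.907, 0.05, 0.418], [0.045, 0.999, -0.022], [-0.419, -0.001, -0.908]]
force: [-1.7, -3.5, 1.0]
width: 0.005
shift [-0.0005  0.0005  0.0004] turn [-0.04 -0.25  0.  ]
shift [-0.0032 -0.0198 -0.0056] turn [-0.04 -0.25  0.  ]
shift [ 0.1076 -0.0198 -0.0567] turn [-0.04 -0.25  0.  ]
```

```bash
python3 -m jog '{"translation":[[-0.001,-0.006,-0.002],[-0.001,-0.006,-0.002],[0.03,-0.006,-0.016],[0.06,-0.01,-0.03],[0.09,-0.02,-0.045],[0.107,-0.03,-0.057],[0.107,-0.03,-0.057],[0.107,-0.03,-0.057]],"turn":[[0,0,0],[0,0,0],[0,0,0],[0,0,0],[0,0,0],[0,0,0],[0,0,0],[0,0,0]]}' 0
python3 - <<'E'
from h import *
s=robot.sense()
im=eyes.camera("wrist"); b=eyes.camera("scene"); cv2.imwrite("pics/scene7.png",b[:,:,::-1])
z=lambda i,w,h:cv2.convertScaleAbs(cv2.resize(np.ascontiguousarray(i[:,:,::-1]),(w,h),interpolation=cv2.INTER_CUBIC),alpha=1.8,beta=15)
A=z(im[80:280,130:380],500,400); B=z(b[125:245,220:330],300,327); B=np.vstack([B,np.zeros((73,300,3),np.uint8)])
cv2.imwrite("pics/c7.png",np.hstack([A,B]))
g=lambda P:np.round((wproj(world(p,P),s["tcp_pos"],s["ee_rot"])-[130,80])*2)
print("axle end",g([-.054,0,.155]))
for ph in np.arange(-.3,.35,.1): print(round(ph,1),"spokes",g([wheelpt(.1,ph+k*np.pi/2-.785,-.018) for k in range(4)]).tolist(),"scene stem",np.round((proj("scene",world(p,wheelpt(.079,ph)))-[220,125])*300/110)+[500,0])
E
```

```text
time_s: 7.82
tcp_pos: [0.407, 0.093, 0.2062]
ee_rot: [[-0.906, 0.05, 0.421], [0.046, 0.999, -0.02], [-0.422, 0.001, -0.907]]
force: [0.7, 0.5, 0.7]
width: 0.004
axle end [[265. 345.]]
-0.3 spokes [[446.0, 468.0], [159.0, 565.0], [123.0, 320.0], [331.0, 272.0]] scene stem [[670.  73.]]
-0.2 spokes [[440.0, 486.0], [141.0, 552.0], [133.0, 309.0], [344.0, 277.0]] scene stem [[663.  74.]]
-0.1 spokes [[432.0, 504.0], [125.0, 537.0], [145.0, 300.0], [357.0, 283.0]] scene stem [[656.  76.]]
0.0 spokes [[421.0, 521.0], [112.0, 521.0], [157.0, 291.0], [370.0, 291.0]] scene stem [[649.  78.]]
0.1 spokes [[408.0, 537.0], [101.0, 504.0], [169.0, 284.0], [382.0, 299.0]] scene stem [[642.  80.]]
0.2 spokes [[393.0, 552.0], [92.0, 486.0], [182.0, 277.0], [394.0, 309.0]] scene stem [[635.  83.]]
0.3 spokes [[375.0, 565.0], [86.0, 468.0], [195.0, 272.0], [404.0, 319.0]] scene stem [[628.  87.]]
```

View pics/c7.png

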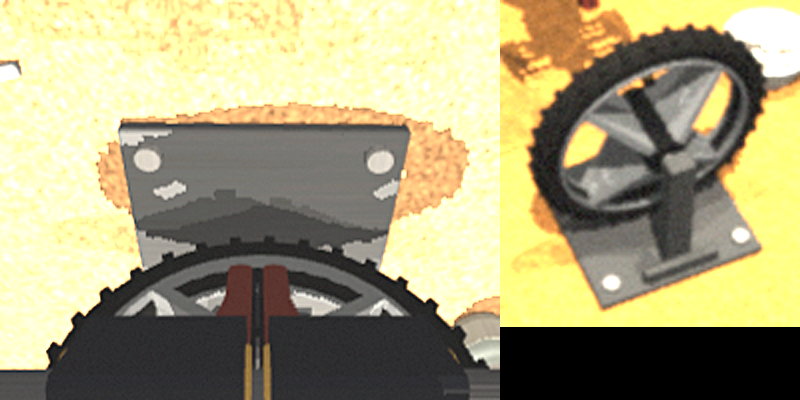

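```bash
python3 -m jog '{"translation":[[-0.012,0,-0.027],[-0.025,0,-0.054],[-0.037,0,-0.08],[-0.05,0,-0.109],[-0.05,0,-0.109],[-0.05,0,-0.109]],"turn":[[0,0,0],[0,0,0],[0,0,0],[0,0,0],[0,0,0],[0,0,0]]}' 0
python3 - <<'E'
from h import *
s=robot.sense()
im=eyes.camera("wrist")
C=cv2.convertScaleAbs(cv2.resize(np.ascontiguousarray(im[:,:,::-1]),(800,600),interpolation=cv2.INTER_CUBIC),alpha=1.8,beta=15)
g=lambda P:np.round(wproj(world(p,P),s["tcp_pos"],s["ee_rot"])*800/512).astype(int)
for k in range(4):
    a=(k+.5)*np.pi/2; u,v=g([wheelpt(.022,a,-.044),wheelpt(.105,a,-.017)]); cv2.line(C,u.tolist(),v.tolist(),(0,0,255),1)
u,v=g([wheelpt(.105,0),wheelpt(.074,0)]); cv2.line(C,u.tolist(),v.tolist(),(255,0,0),1)
cv2.polylines(C,[g([wheelpt(.136,a,-.016) for a in np.arange(0,6.28,.1)])],True,(0,200,0),1)
cv2.imwrite("pics/c8.png",C)
E
```

```text
time_s: 8.42
tcp_pos: [0.4087, 0.0934, 0.3276]
ee_rot: [[-0.905, 0.051, 0.423], [0.046, 0.999, -0.02], [-0.424, 0.001, -0.906]]
force: [0.1, 0.6, -0.6]
width: 0.007
```

View pics/c8.png

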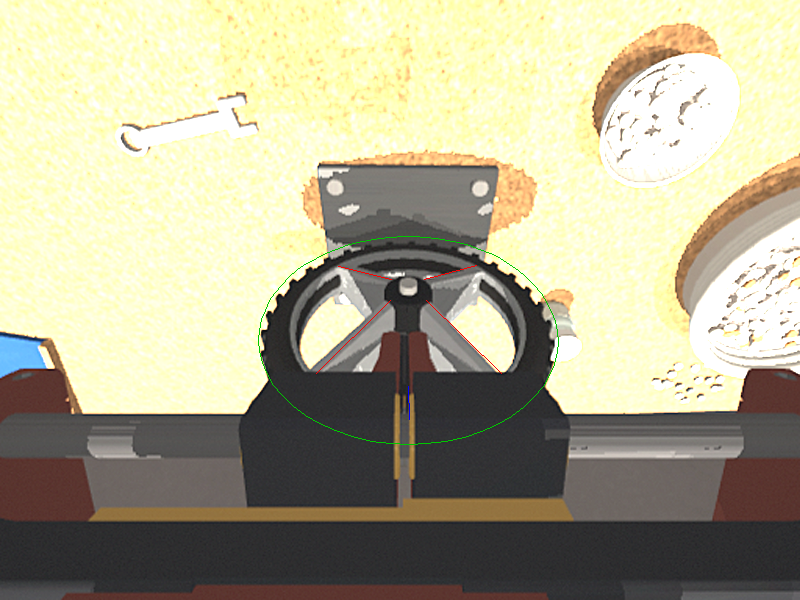

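Run:
```python
from h import *
s=robot.sense(); im=eyes.camera("wrist")[:,:,::-1].copy()
o=np.array([408,287])*512/800-wproj(world(p,[-.054,0,.155]),s["tcp_pos"],s["ee_rot"])[0]; print("offset",o)
N=600; yy,zz=np.meshgrid(np.linspace(.12,-.12,N),np.linspace(.12,-.12,N))
out=np.zeros((N,N,3),np.uint8)
P=np.stack([np.full(yy.size,-.022),yy.ravel(),.155+zz.ravel()],1)
uv=(wproj(world(p,P),s["tcp_pos"],s["ee_rot"])+o).reshape(N,N,2).astype(np.float32)
out=cv2.convertScaleAbs(cv2.remap(im,uv[...,0],uv[...,1],1),alpha=1.8,beta=15)
for k in range(4):
    a=(k+.5)*np.pi/2; d=np.array([np.sin(a),-np.cos(a)])
    cv2.line(out,(300+d*190).astype(int).tolist(),(300+d*280).astype(int).tolist(),(0,0,255),1)
cv2.imwrite("pics/c9.png",out)
```

```text
offset [-0.41750929  2.31102639]
```

View pics/c9.png

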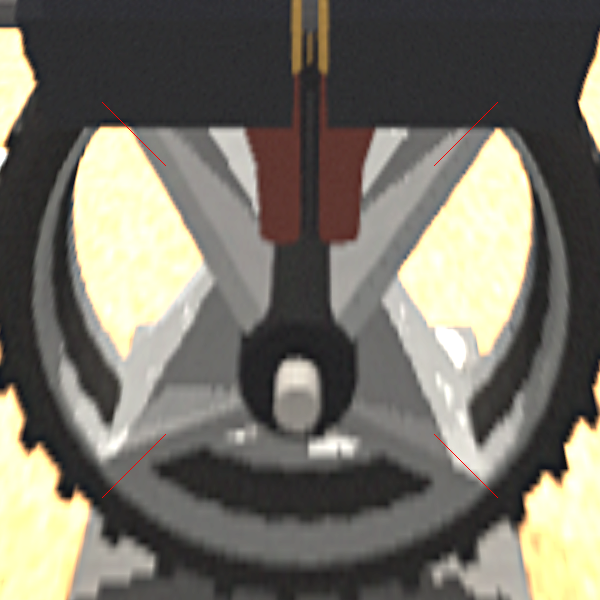

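Run:
```python
from h import *
for a in [(.05,-.25,-.1),(.05,-.25,-.028),(.05,-.53,-.028),(.05,-.575,-.028)]: rel(np.array(wheelpt(*a)),65)
```

```text
shift [0.0057 0.0175 0.1306] turn [-0.05 -0.27  0.  ]
shift [-0.0597  0.0175  0.1607] turn [-0.05 -0.27  0.  ]
shift [-0.0575  0.0305  0.1655] turn [-0.05 -0.27  0.  ]
shift [-0.057   0.0324  0.1666] turn [-0.05 -0.27  0.  ]
```

```bash
python3 -m jog '{"translation":[[0.006,0.01,0.03],[0.006,0.0175,0.06],[0.006,0.0175,0.09],[0.006,0.0175,0.13],[0.006,0.0175,0.131],[-0.02,0.0175,0.143],[-0.045,0.0175,0.154],[-0.0597,0.0175,0.1607],[-0.0597,0.0175,0.1607],[-0.0597,0.0175,0.1607]],"turn":[[0,0,0],[0,-0.3,0],[0,-0.3,0],[0,-0.3,0],[0,-0.3,0],[0,-0.3,0],[0,-0.3,0],[0,-0.3,0],[0,-0.3,0],[0,-0.3,0]]}' 0
python3 - <<'E'
from h import *
for a in [(.05,-.25,-.028),(.05,-.53,-.028),(.05,-.575,-.028)]: rel(np.array(wheelpt(*a)),65)
E
```

```text
time_s: 9.35
tcp_pos: [0.5283, 0.1037, 0.2043]
ee_rot: [[-0.905, 0.051, 0.422], [0.046, 0.999, -0.022], [-0.423, -0.001, -0.906]]
force: [-0.3, -0.4, 0.3]
width: 0.004
shift [-0.0001  0.0003  0.0009] turn [-0.07  0.01 -0.04]
shift [0.0022 0.0132 0.0057] turn [-0.07  0.01 -0.04]
shift [0.0027 0.0152 0.0068] turn [-0.07  0.01 -0.04]
```

```bash
python3 -m jog '{"translation":[[0.0005,0.004,0.0015],[0.001,0.008,0.003],[0.0015,0.011,0.0045],[0.002,0.013,0.0055],[0.0025,0.014,0.0062],[0.0027,0.015,0.0066],[0.0027,0.015,0.0066],[0.0027,0.015,0.0066]],"turn":[[0,0,0],[0,0,0],[0,0,0],[0,0,0],[0,0,0],[0,0,0],[0,0,0],[0,0,0]]}' 0; python3 -m jog '{"translation":[[-0.001,-0.006,-0.002],[-0.001,-0.006,-0.002],[0.03,-0.008,-0.016],[0.06,-0.012,-0.03],[0.09,-0.02,-0.045],[0.11,-0.025,-0.057],[0.09,-0.025,-0.1],[0.07,-0.025,-0.14],[0.06,-0.025,-0.168],[0.06,-0.025,-0.168]],"turn":[[0,0,0],[0,0,0],[0,0,0],[0,0,0],[0,0,0],[0,0,0],[0,0,0],[0,0,0],[0,0,0],[0,0,0]]}' 0; python3 -m jog '{"translation":[[0,0,0],[0,0,0],[0,0,0],[0,0,0]],"turn":[[0,0,0],[0,0,0],[0,0,0],[0,0,0]]}' 0;  python3 - <<'E'
from h import *
s=robot.sense(); im=eyes.camera("wrist")[:,:,::-1].copy()
o=np.array([-.42,2.31])
N=600; yy,zz=np.meshgrid(np.linspace(.12,-.12,N),np.linspace(.12,-.12,N))
P=np.stack([np.full(yy.size,-.022),yy.ravel(),.155+zz.ravel()],1)
uv=(wproj(world(p,P),s["tcp_pos"],s["ee_rot"])+o).reshape(N,N,2).astype(np.float32)
out=cv2.convertScaleAbs(cv2.remap(im,uv[...,0],uv[...,1],1),alpha=1.8,beta=15)
for k in range(4):
    a=(k+.5)*np.pi/2; d=np.array([np.sin(a),-np.cos(a)])
    cv2.line(out,(300+d*190).astype(int).tolist(),(300+d*280).astype(int).tolist(),(0,0,255),1)
cv2.imwrite("pics/c10.png",out)
E
```

```text
time_s: 10.02
tcp_pos: [0.5295, 0.1189, 0.1971]
ee_rot: [[-0.905, 0.05, 0.423], [0.045, 0.999, -0.022], [-0.423, -0.001, -0.906]]
force: [-1.8, -2.5, 2.0]
width: 0.002
time_s: 10.85
tcp_pos: [0.4068, 0.1019, 0.3324]
ee_rot: [[-0.899, 0.05, 0.436], [0.047, 0.999, -0.017], [-0.436, 0.005, -0.9]]
force: [0.2, 0.4, 1.4]
width: 0.005
time_s: 11.18
tcp_pos: [0.4024, 0.1001, 0.322]
ee_rot: [[-0.906, 0.05, 0.42], [0.045, 0.999, -0.023], [-0.421, -0.002, -0.907]]
force: [-0.4, -0.3, 0.3]
width: 0.004
```

View pics/c10.png

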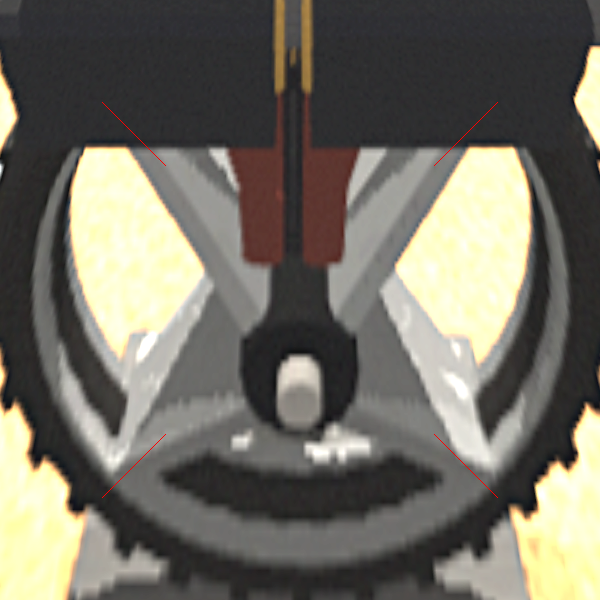

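```bash
python3 -c "
from workcell import robot; print(robot.close_job())"
```

```text
the job is handed in; nothing more can be done
None
```

I turned the wheel about 2.9 rad anticlockwise, as seen from the robot, with the closed fingertips. It took two strokes and two small nudges on the spokes. Then I backed the arm clear and handed the job in at about 11 s.

- **Valve:** the last rectified wrist view shows the two lower spokes level within about 1°, so the valve is at the top within roughly 0.03 rad. The gripper hid the valve itself in that view, so its position is worked out from the spokes. The view before the final nudge had suggested about +0.04 to +0.06 rad.
- **Stem:** the fingertips were kept about 20 mm or more in front of the wheel's centre plane and should never have come near it. Readings at the end of each move were at most 4 N, all of it at the spokes.
- **Bowl, spanner and jar:** the arm never came near them. In the wide wrist view after the main pushes they looked undisturbed, but I did not measure their positions again at the end.
- **Stillness:** I did not measure the wheel's speed. The arm had been clear of it for about a second when I took the last view.
- **Camera fit:** my fitted stand position and the wrist view disagreed by about 2 pixels (roughly 3 mm). I corrected for that in the last two angle checks.

I viewed 12 pictures, two over the budget of 10; both extra ones were angle checks on the wheel.

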